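Sort the bench-top odds and ends into their organisers

TASK

Tidy the odds and ends into the three grey organisers: stand the two little bottles upright in the bottle caddy, one in each cell; lay the marker and the tweezers lengthwise in the tool tray, one in each lane; and stand the reel of solder in the round dish. Everything should sit flat on the organiser's floor and be let go; leave the loupe and the little part box where they are.

Things in the scene. Friction and masses are not known exactly. Their poses are not given: they have to be found in the camera images.
- amber_bottle: small round amber-brown bottle with a black ribbed cap, 38 mm across, 75 mm tall; its solid core for grasping is 32 mm square (sides along x and y), up to z = 63 mm. Loose, starts upright on the bench. Origin: centre of the underside, z up.
- needle_bottle: small round whitish bottle with a red collar and a thin upright needle, 33 mm across, 97 mm tall with the needle (body and shoulder to 56 mm); its solid core for grasping is 28 mm square (sides along x and y), up to z = 56 mm. Loose, starts upright. Origin: centre of the underside, z up.
- solder_reel: reel of solder wire standing on one flange, 54 mm diameter, 43 mm tall; the upper flange is at z = 38 to 43 mm, wire winding of about 44 mm diameter between the flanges; about 0.27 kg. Loose. Origin: centre of the underside, z up along the reel's axis.
- marker: marker pen lying flat, 136 mm long along its y axis, barrel 12 mm diameter (x within 6 mm of the axis, z 0 to 12 mm), with a small clip at +x for y = -59 to -21 mm. Blue cap, white barrel. Loose. Origin: below its middle, on the underside as it lies at the start.
- tweezers: black fine tweezers lying flat, 121 mm long along y, up to 12 mm wide along x, 9 mm thick (z 0 to 9 mm). Grasp across the middle. Loose. Origin: centre of the underside.
- bottle_caddy: grey plastic box with two open cells, fixed to the bench; 62 mm (x) by 121 mm (y), a small grip tab at each end (to y = +-72 mm), walls 3 mm thick and 20 mm high, floor 3 mm thick. Cells 56 mm square, centres at x = 0, y = +29.5 and -29.5 mm, parted by a 3 mm wall at y = 0. Origin: centre of the underside, z up.
- tool_tray: grey plastic shallow rectangular tray, fixed to the bench; 150 mm (x) by 185 mm (y, the long way, along which tools lie), walls 3 mm thick and 11 mm high, floor 3 mm thick; a low rib along y at x = 0 (3 mm wide, top at z = 7 mm) parts it into two lanes, each 70 mm wide and 179 mm long, centres at x = +37 and -37 mm. Four flat screw heads in the corners. Origin: centre of the underside, z up.
- reel_dish: grey plastic round dish, fixed to the bench; 92 mm outer diameter, 14 mm high, wall 4 mm, floor 3 mm thick, inner diameter 84 mm. Origin: centre of the underside, z up.
- loupe: black eye loupe, 35 mm diameter, 32 mm tall, standing on the bench; loose, to be left alone. Origin: centre of the underside.
- part_box: small closed pink part box, 40 mm (x) by 55 mm (y), 20 mm high, lying on the bench behind the organisers; loose, to be left alone. Origin: centre of the underside.
Not all that is in view belongs to the job. Of the things that look like the needle_bottle, the middle-sized one is meant.

How it is judged:
By the outcome, as a careful person would: the job done as asked, in the order asked, and still so for the second after the job is handed in, with the robot touching nothing.
It also fails if it takes over 106 s, if anything falls off the work surface, if the arm or the gripper's body presses on something with over 40 N, if the wrist force passes 120 N, or if a joint passes its speed limit or range.

ROBOT

A 6-joint arm with a two-finger parallel gripper is mounted at the origin on a cart in front of the work surface, level with it; the furniture and walls round the work are solid. World frame = base frame: x ahead of the robot, y to its left, z up, the work surface at z = 0. Lengths are in m, angles in rad, forces in N, time in s.
With the tool pointing down it reaches from about 0.35 to 0.775 m from the base axis. Payload 5.5 kg.
Tool frame: the origin (TCP) lies midway between the tips of the shut fingers; the grasp point (between the pads) lies 19 mm behind it; z points along the fingers, x is the direction in which the jaws open and shut, and the axes are right-handed (so a half turn about z gives the same grasp; the last joint's range is limited). The gripper opens to 85 mm and grips with 20 to 120 N. Pads are 22 mm wide; open, the fingers measure 114 mm over their backs; the gripper's body (76 mm by 85 mm) begins 54 mm behind the grasp point. The pads swing forward as they close: fully open they stand 13 mm farther back than shut.
Start: joints at [-1.363, 0.313, 0.046, 1.304, 0, 1.431], TCP at [0.196, -0.541, 0.231] pointing down, gripper open.
Joint ranges: [-2.76, 2.76], [-0.86, 1.69], [-1.03, 1.26], [-2.2, 2.34], [-1.47, 1.5], [-3.14, 3.14]. Speed limits (rad/s): [2.57, 2.57, 3.14, 3.14, 3.14, 3.14].

INTERFACE

Orientations are given as a unit quaternion [w, x, y, z].
In Python, from workcell import env gives the robot as it stands.
- The arm moves only by the tool servo_tool, never from a script. Its argument "targets" is a list of rows, each an object with "xyz": the shift along the tool's x, y, z in m, a list of three; "twist": the turn, a rotation vector about the tool's x, y, z in rad, a list of three; "jaw": the opening, from 0 (shut) to 1 (fully open). A call has 1 to 12 rows; each row is the pose to reach, as a shift and turn from the pose commanded when the call began, along the tool's axes at that moment; what a row does not reach only later rows make up. A row lasts 1/12 s, in which the tool goes at most 41.7 mm and 7.16 degrees, less where a joint would pass 70% of its speed; a pose out of reach is approached as far as the arm can. A call with a gripper value outside its range is refused whole. The fingers move at their own pace and stop on an object; "squeeze" is the grip in N (left out, the last holds). Time passes only in rows, so rows that repeat a pose let the fingers close. It gives the time, the measured TCP pose, the force and the opening at its end, in the units of the state.
- env.get_state(): the state, without advancing time (a new reading comes with each control period).
- env.read_camera(name): name is "scene" or "top"; returns a dict with "color" (480x640x3 uint8, red, green, blue), "depth" (480x640 float32, m along the optical axis (not along the pixel's ray), 0 where there is no reading), "fx", "fy", "cx", "cy" (pixels), "k1" (the pictures are not rectified: a ray, as slopes to the right and down, at radius r is drawn at 1 + k1 r^2 times it, then the intrinsics apply), "eye" and "attitude" of the camera in the world. Camera axes: x right, y down, z forward; pixel columns grow to the right and rows downward; lengths in m; the calibration is good to about 2 mm. A picture is of the moment at which its call begins.
- env.hand_in(): hands the job in, once; it reports no verdict.
The state is a dict: "clock": time; "joint_pos": joint angles; "qvel": joint speeds; "tau": joint torques, N m; "tcp_pos": TCP position; "orientation": TCP orientation; "wrist_force": force on the tool from outside, world axes, zero at the start; "ft_torque": the same for the moment, N m; "finger_gap": finger opening in m.
Only numpy, scipy, OpenCV 4.12 (cv2) and the standard library are available. Lean on these libraries where they do the work, as an engineer would, in place of code of your own. Each camera call takes 0.05 s, during which the arm holds its last target. There are 200 camera calls.

## Working session

There is one attempt and no reset: what is moved stays moved. The work goes in short steps, Python scripts to look and compute and a tool call to move; the robot and the scene stay as the last step left them, time stands still between calls to the robot, and variables do not carry over. Pictures are saved under pics/ and viewed, about 12 in all and at most 16, crops included, and the job is handed in when it is done.

Besides the shell and the picture viewer there is one more tool, called as a command line: name --argument value ..., lists and objects as JSON in quotes. servo_tool: Moves the arm, as the interface text tells. Its arguments: {"type":"object","properties":{"targets":{"type":"array","items":{"type":"object","properties":{"xyz":{"type":"array","items":{"type":"number"}},"twist":{"type":"array","items":{"type":"number"}},"jaw":{"type":"number"}}}},"squeeze":{"type":"number"}},"required":["targets"]}

```bash
ls; mkdir -p pics; cat > h.py <<'E'
import numpy as np, cv2
from scipy.spatial.transform import Rotation as R
from workcell import env
def cam(n):
    return env.read_camera(n)
def rot(c):
    a=np.array(c["attitude"],float)
    return a if a.shape==(3,3) else R.from_quat(a,scalar_first=True).as_matrix()
def K(c): return np.array([[c["fx"],0,c["cx"]],[0,c["fy"],c["cy"]],[0,0,1.]]),np.array([c["k1"],0,0,0,0.])
def rays(c,uv):
    k,d=K(c); p=cv2.undistortPoints(np.array(uv,float).reshape(-1,1,2),k,d)[:,0]
    return np.c_[p,np.ones(len(p))]@rot(c).T
def at_z(c,uv,z):
    r=rays(c,uv); e=np.array(c["eye"]); return e+r*((z-e[2])/r[:,2])[:,None]
def cloud(c):
    h,w=c["depth"].shape; v,u=np.mgrid[:h,:w]
    r=rays(c,np.c_[u.ravel(),v.ravel()]); return (np.array(c["eye"])+r*c["depth"].reshape(-1,1)).reshape(h,w,3)
def proj(c,P):
    k,d=K(c); q=(np.atleast_2d(P)-np.array(c["eye"]))@rot(c); return cv2.projectPoints(q,np.zeros(3),np.zeros(3),k,d)[0][:,0]
def save(im,n): cv2.imwrite("pics/"+n,cv2.cvtColor(im,cv2.COLOR_RGB2BGR))
E
python3 - <<'E'
from h import *
for n in ("top","scene"):
    c=cam(n); save(c["color"],n+"0.png"); np.savez(n+"0.npz",**c); print(n,c["eye"],c["attitude"],c["fx"],c["k1"])
print(env.get_state())
E
```

```text
pics
top [0.44898224 0.18913395 1.0956606 ] [-0.0230289   0.71556988 -0.69707845  0.03887227] 557.8682696795686 -0.1270347194493773
scene [-0.10850912  0.5277552   0.65015877] [ 0.20937734 -0.46371492  0.77494708 -0.37494884] 502.3134248846405 -0.03097086343836881
{'clock': 0.1, 'joint_pos': array([-1.36261149e+00,  3.13955610e-01,  4.51112433e-02,  1.30361176e+00,
       -2.79280121e-05,  1.43120362e+00]), 'qvel': array([-1.23676020e-04, -2.31665911e-03,  2.98577727e-03,  1.13792609e-03,
        5.90340897e-05, -1.29730485e-03]), 'tau': array([ 3.78959201e-03, -4.81728280e+01,  2.99243170e+01,  1.27934132e-02,
       -2.05915008e-06,  1.24472797e-05]), 'tcp_pos': array([ 0.19585785, -0.54013405,  0.23048843]), 'orientation': array([-5.56155286e-04,  8.18782127e-01, -5.74103770e-01, -6.16135724e-04]), 'wrist_force': array([ 0.53851983,  0.33927234, -0.14995289]), 'ft_torque': array([ 0.03211532, -0.03692778, -0.02661472]), 'finger_gap': 0.08537719214581545}
```

View pics/top0.png

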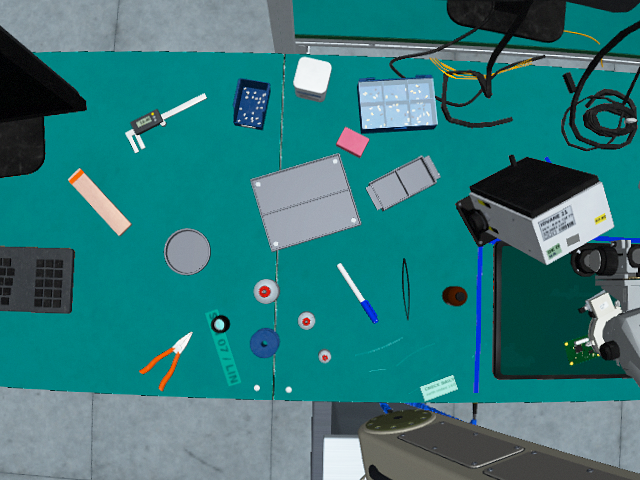

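View pics/scene0.png

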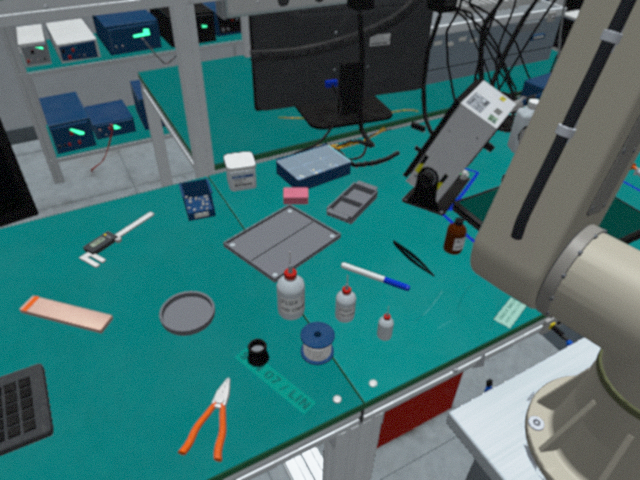

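Top view: the caddy is at (403,183), the tray at (306,202) and the dish at (187,251). The amber bottle is at (455,296), the marker runs (340,265)-(376,321), the tweezers are at (406,289) and the reel is at (264,343). The things to leave are the loupe at (221,324) and the part box at (352,141).
Needle_bottle lookalikes are large (265,291), middle (307,321) and small (325,356), so I choose (307,321).

```bash
cat > m.py <<'E'
from h import *
import sys
def blobs(c,box,lo,hi,cl=None):
    P=c["P"]; x0,y0,x1,y1=box; p=P[y0:y1,x0:x1].reshape(-1,3); p=p[(p[:,2]>lo)&(p[:,2]<hi)]; return p
E
python3 - <<'E'
from h import *
c=dict(np.load("top0.npz")); P=cloud(c); 
def rep(n,box,lo,hi,f=None):
    x0,y0,x1,y1=box; m=(P[y0:y1,x0:x1,2]>lo)&(P[y0:y1,x0:x1,2]<hi)
    if f is not None: m&=f(c["color"][y0:y1,x0:x1].astype(int))
    p=P[y0:y1,x0:x1][m]
    if len(p)<5: print(n,len(p));return
    (cx,cy),(w,h),a=cv2.minAreaRect((p[:,:2]*1000).astype(np.float32))
    print(n,len(p),"zpct",np.percentile(p[:,2],[5,50,95]).round(3),"rect",np.round([cx,cy,w,h,a],1),"med",np.median(p[:,:2],0).round(4))
print("bench z",np.median(P[330:350,100:130,2]),np.median(P[330:345,400:430,2]))
rep("amber",(438,280,472,312),.055,.09)
for n,b in dict(big=(248,275,282,308),mid=(294,308,320,334),small=(315,345,335,366)).items(): 
    rep(n,b,.015,.2); rep(n+"red",b,.015,.2,lambda C:(C[...,0]>C[...,1]+60))
rep("reel",(246,325,284,361),.03,.06)
rep("loupe",(208,312,232,336),.02,.05)
rep("marker",(330,255,385,330),.006,.02)
green=lambda C:~((C[...,1]>C[...,0]+25))
rep("tweez",(398,250,414,325),-.02,.02,lambda C:C.sum(2)<160)
rep("tray",(240,145,370,255),.002,.02,green)
rep("caddy",(360,150,445,215),.012,.03,green)
rep("dish",(155,220,220,280),.008,.02,green)
rep("part",(330,120,375,160),.012,.03)
rep("wht",(294,308,320,334),.04,.2)
im=c["color"]; 
crop=cv2.resize(im[240:370,235:475],None,fx=3.3,fy=3.3,interpolation=cv2.INTER_CUBIC); save(crop,"crop1.png")
E
```

```text
bench z -0.0009720934194461517 -0.001625857390547436
amber 225 zpct [0.055 0.06  0.075] rect [431.  -84.9  31.8  32.6  25.7] med [ 0.4318 -0.0823]
big 526 zpct [0.05  0.072 0.093] rect [432.9 275.7  45.6  45.1  89.1] med [0.4334 0.2733]
bigred 86 zpct [0.089 0.091 0.094] rect [433.2 275.2  17.9  19.3   1.5] med [0.4332 0.2756]
mid 254 zpct [0.042 0.051 0.066] rect [379.6 199.4  32.5  29.9   1.2] med [0.3809 0.1994]
midred 42 zpct [0.062 0.065 0.067] rect [379.8 199.2  13.   12.9  44.5] med [0.3798 0.1993]
small 135 zpct [0.023 0.036 0.049] rect [312.4 163.   23.1  21.8  48.4] med [0.3144 0.164 ]
smallred 22 zpct [0.039 0.047 0.051] rect [311.3 163.3   9.6   8.8  49.8] med [0.3121 0.1639]
reel 596 zpct [0.039 0.042 0.045] rect [334.4 277.9  51.1  51.1   0.9] med [0.3339 0.2777]
loupe 128 zpct [0.02  0.03  0.034] rect [365.5 365.7  26.8  29.    5.1] med [0.365  0.3662]
marker 372 zpct [0.007 0.009 0.013] rect [433.1 102.2 136.   12.2  34.3] med [0.4307 0.1001]
tweez 147 zpct [-0.003  0.004  0.009] rect [444.8   6.4 117.7  12.5   5.3] med [0.4541 0.0081]
tray 3413 zpct [0.002 0.004 0.014] rect [625.6 183.8 165.2 240.1  18.6] med [0.6106 0.2055]
caddy 610 zpct [0.014 0.018 0.021] rect [680.2  32.1 125.9 143.   28.3] med [0.651  0.0187]
dish 289 zpct [0.009 0.013 0.016] rect [504.9 436.1  90.2  89.7  46.1] med [0.5038 0.437 ]
part 585 zpct [0.014 0.018 0.022] rect [734.  116.5  54.6  92.3  63.5] med [0.7322 0.1166]
wht 245 zpct [0.043 0.051 0.066] rect [379.4 199.4  32.   29.9   1.2] med [0.3804 0.1995]
```

View pics/crop1.png

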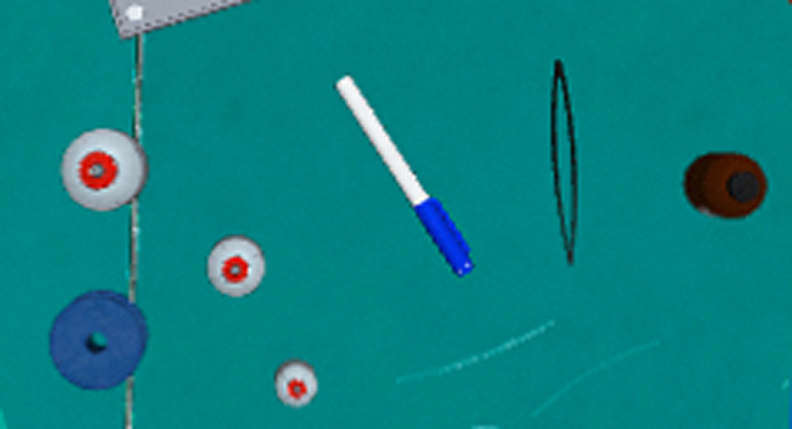

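The middle one's width (about 32 mm) and collar height match, at world (0.380, 0.199). Next I'll refine the organisers and check the clearances.

```bash
python3 - <<'E'
from h import *
c=dict(np.load("top0.npz")); P=cloud(c); im=c["color"].astype(int)
gray=((im.max(2)-im.min(2))<40)&(im.mean(2)>70)&(im.mean(2)<200)
for n,(x0,y0,x1,y1),z in (("tray",(240,148,370,258),.011),("caddy",(360,150,448,215),.020),("dish",(155,222,220,282),.014)):
    m=np.zeros(gray.shape,np.uint8); m[y0:y1,x0:x1]=gray[y0:y1,x0:x1]
    m=cv2.morphologyEx(m,cv2.MORPH_CLOSE,np.ones((5,5)))
    _,l,s,_=cv2.connectedComponentsWithStats(m); i=1+s[1:,4].argmax()
    ct=max(cv2.findContours((l==i).astype(np.uint8),cv2.RETR_EXTERNAL,cv2.CHAIN_APPROX_NONE)[0],key=len)[:,0]
    w=at_z(c,ct,z)[:,:2]*1000
    print(n,np.round(np.array(cv2.minAreaRect(w.astype(np.float32))[0:2]).ravel(),1),cv2.minAreaRect(w.astype(np.float32))[2], np.round(cv2.minEnclosingCircle(w.astype(np.float32)),1) if n=="dish" else "")
    print(np.round(cv2.boxPoints(cv2.minAreaRect(ct.astype(np.float32)))).tolist())
# cap of amber
m=(P[280:312,438:472,2]>.068); p=P[280:312,438:472][m]; print("ambercap",p.mean(0),np.ptp(p,0))
# tall things
q=P.reshape(-1,3)
for lo,hi in ((.05,.1),(.1,.2),(.2,.35),(.35,.8)):
    s=q[(q[:,2]>lo)&(q[:,2]<hi)&(q[:,0]>.25)&(q[:,0]<.9)&(q[:,1]<.1)&(q[:,1]>-.6)]
    if len(s): 
        print(lo,hi,"ymax",np.percentile(s[:,1],99.5).round(3)); 
        t=s[s[:,1]>-.25]; 
        for a in np.arange(.3,.9,.1):
            u=t[(t[:,0]>a)&(t[:,0]<a+.1)]
            if len(u): print("   x",round(a,1),"ymax",u[:,1].max().round(3),len(u))
E
```

```text
tray [622.8 212.1 205.3 184.3] 18.645620346069336 
[[243.0, 159.0], [332.0, 132.0], [363.0, 230.0], [273.0, 258.0]]
caddy [651.4  17.   62.5 143.9] 29.43625831604004 
[[364.0, 185.0], [427.0, 152.0], [442.0, 180.0], [378.0, 213.0]]Traceback (most recent call last):
  File "<stdin>", line 10, in <module>
    return _wrapfunc(a, 'round', decimals=decimals, out=out)
    return _wrapit(obj, method, *args, **kwds)
    conv = _array_converter(obj)
ValueError: setting an array element with a sequence. The requested array has an inhomogeneous shape after 1 dimensions. The detected shape was (2,) + inhomogeneous part.
```

```bash
python3 - <<'E'
from h import *
c=dict(np.load("top0.npz")); P=cloud(c); im=c["color"].astype(int)
gray=((im.max(2)-im.min(2))<40)&(im.mean(2)>70)&(im.mean(2)<200)
for n,(x0,y0,x1,y1),z in (("tray",(240,148,370,258),.011),("dish",(155,222,220,282),.014)):
    m=np.zeros(gray.shape,np.uint8); m[y0:y1,x0:x1]=gray[y0:y1,x0:x1]
    m=cv2.morphologyEx(cv2.morphologyEx(m,cv2.MORPH_CLOSE,np.ones((5,5))),cv2.MORPH_OPEN,np.ones((9,9)))
    ct=max(cv2.findContours(m,cv2.RETR_EXTERNAL,cv2.CHAIN_APPROX_NONE)[0],key=len)[:,0]
    w=(at_z(c,ct,z)[:,:2]*1000).astype(np.float32)
    print(n,cv2.minAreaRect(w),cv2.minEnclosingCircle(w))
m=(P[280:312,438:472,2]>.068); p=P[280:312,438:472][m]; print("ambercap",p.mean(0),np.ptp(p,0))
q=P.reshape(-1,3)
for lo,hi in ((.03,.1),(.1,.2),(.2,.35),(.35,.8)):
    t=q[(q[:,2]>lo)&(q[:,2]<hi)&(q[:,0]>.3)&(q[:,0]<.9)&(q[:,1]<.1)&(q[:,1]>-.6)]
    print(lo,[(round(a,1),u[:,1].max().round(3)) for a in np.arange(.3,.9,.1) for u in [t[(t[:,0]>a)&(t[:,0]<a+.1)]] if len(u)])
# marker axis / tweezers check from colour
mk=im[255:330,330:385]; g=(mk[...,0]>150)|((mk[...,2]>mk[...,1]+40))
v,u=np.where(g); w=at_z(c,np.c_[u+330,v+255],.008)[:,:2]*1000; print("marker",cv2.minAreaRect(w.astype(np.float32)))
tw=im[250:325,395:418]; v,u=np.where(tw.sum(2)<180); w=at_z(c,np.c_[u+395,v+250],.007)[:,:2]*1000; print("tweez",cv2.minAreaRect(w.astype(np.float32)),len(u))
E
```

```text
tray ((609.3248291015625, 208.07562255859375), (151.84902954101562, 183.64263916015625), 18.461135864257812) ((608.8168334960938, 207.58181762695312), 114.65451049804688)
dish ((504.28863525390625, 435.2323303222656), (88.01544189453125, 86.6549301147461), 2.3753135204315186) ((504.5773620605469, 435.6343994140625), 45.531253814697266)
ambercap [ 0.431952   -0.07358776  0.1141358 ] [0.02632655 0.28246093 1.02755644]
0.03 [(np.float64(0.3), np.float64(-0.33)), (np.float64(0.4), np.float64(-0.065)), (np.float64(0.5), np.float64(-0.099)), (np.float64(0.6), np.float64(-0.107)), (np.float64(0.7), np.float64(0.1)), (np.float64(0.8), np.float64(0.1))]
0.1 [(np.float64(0.3), np.float64(-0.297)), (np.float64(0.4), np.float64(-0.18)), (np.float64(0.5), np.float64(-0.117)), (np.float64(0.6), np.float64(-0.116)), (np.float64(0.8), np.float64(-0.145))]
0.2 [(np.float64(0.3), np.float64(-0.273)), (np.float64(0.4), np.float64(-0.181)), (np.float64(0.5), np.float64(-0.137)), (np.float64(0.6), np.float64(-0.162)), (np.float64(0.8), np.float64(-0.142))]
0.35 []
marker ((433.1611022949219, 100.47380828857422), (135.85386657714844, 15.130021095275879), 35.092529296875)
tweez ((443.6474914550781, 7.007951259613037), (119.13700866699219, 13.827054977416992), 0.9346225261688232) 195
```

```bash
cat > go.py <<'E'
# usage: go.py x,y,z,yawdeg ...  -> shift/twist in present tool axes
from h import *
import sys
s=env.get_state(); T=R.from_quat(s["orientation"],scalar_first=True); p=s["tcp_pos"]
x=T.as_matrix()[:,0]; print("t",round(s["clock"],2),"tcp",p.round(4),"yaw",np.degrees(np.arctan2(x[1],x[0])).round(1),"j",s["joint_pos"].round(2),"F",s["wrist_force"].round(1),"gap",round(s["finger_gap"],4))
for a in sys.argv[1:]:
    *q,y=map(float,a.split(",")); y=np.radians(y)
    G=R.from_matrix(np.array([[np.cos(y),np.sin(y),0],[np.sin(y),-np.cos(y),0],[0,0,-1]]).T)
    print(a,"xyz",T.inv().apply(np.array(q)-p).round(4).tolist(),"twist",(T.inv()*G).as_rotvec().round(3).tolist())
E
python3 go.py 0.196,-0.541,0.48,-70 0.35,-0.34,0.48,-20 0.431,-0.084,0.30,29.4 0.431,-0.084,0.12,29.4
```

```text
t 0.1 tcp [ 0.1959 -0.5401  0.2305] yaw -70.1 j [-1.36  0.31  0.05  1.3  -0.    1.43] F [ 0.5  0.3 -0.1] gap 0.0854
0.196,-0.541,0.48,-70 xyz [0.0005, 0.0001, -0.2495] twist [-0.0, 0.002, -0.001]
0.35,-0.34,0.48,-20 xyz [-0.136, -0.2132, -0.2492] twist [-0.001, 0.001, -0.874]
0.431,-0.084,0.30,29.4 xyz [-0.3488, -0.3765, -0.0689] twist [-0.002, 0.001, -1.736]
0.431,-0.084,0.12,29.4 xyz [-0.3485, -0.3765, 0.1111] twist [-0.002, 0.001, -1.736]
```

servo_tool --targets '[{"xyz": [0,0,-0.25],"twist": [0,0,0],"jaw": 1},{"xyz": [0,0,-0.25],"twist": [0,0,0],"jaw": 1},{"xyz": [0,0,-0.25],"twist": [0,0,0],"jaw": 1},{"xyz": [0,0,-0.25],"twist": [0,0,0],"jaw": 1},{"xyz": [0,0,-0.25],"twist": [0,0,0],"jaw": 1},{"xyz": [0,0,-0.25],"twist": [0,0,0],"jaw": 1},{"xyz": [0,0,-0.25],"twist": [0,0,0],"jaw": 1},{"xyz": [-0.136,-0.213,-0.25],"twist": [0,0,-0.874],"jaw": 1},{"xyz": [-0.136,-0.213,-0.25],"twist": [0,0,-0.874],"jaw": 1},{"xyz": [-0.136,-0.213,-0.25],"twist": [0,0,-0.874],"jaw": 1},{"xyz": [-0.136,-0.213,-0.25],"twist": [0,0,-0.874],"jaw": 1},{"xyz": [-0.136,-0.213,-0.25],"twist": [0,0,-0.874],"jaw": 1}]' --squeeze 40

```text
clock: 1.1
tcp_pos: [0.3235, -0.3737, 0.4808]
orientation: [-0.0, 0.956, -0.292, -0.0]
wrist_force: [-0.2, -0.9, 0.0]
finger_gap: 0.0853
```

```bash
python3 go.py 0.35,-0.34,0.48,-20 0.431,-0.084,0.35,29.4 0.431,-0.084,0.14,29.4
```

```text
t 1.1 tcp [ 0.3235 -0.3737  0.4808] yaw -34.0 j [-1.02  0.23  0.55  1.9   0.    1.14] F [-0.2 -0.9  0. ] gap 0.0853
0.35,-0.34,0.48,-20 xyz [0.0031, -0.0428, 0.0008] twist [-0.0, 0.001, -0.244]
0.431,-0.084,0.35,29.4 xyz [-0.0726, -0.3003, 0.131] twist [-0.001, 0.0, -1.106]
0.431,-0.084,0.14,29.4 xyz [-0.0724, -0.3002, 0.341] twist [-0.001, 0.0, -1.106]
```

servo_tool --targets '[{"xyz": [-0.073,-0.3,0.131],"twist": [0,0,-1.106]},{"xyz": [-0.073,-0.3,0.131],"twist": [0,0,-1.106]},{"xyz": [-0.073,-0.3,0.131],"twist": [0,0,-1.106]},{"xyz": [-0.073,-0.3,0.131],"twist": [0,0,-1.106]},{"xyz": [-0.073,-0.3,0.131],"twist": [0,0,-1.106]},{"xyz": [-0.073,-0.3,0.131],"twist": [0,0,-1.106]},{"xyz": [-0.073,-0.3,0.131],"twist": [0,0,-1.106]},{"xyz": [-0.073,-0.3,0.131],"twist": [0,0,-1.106]},{"xyz": [-0.073,-0.3,0.131],"twist": [0,0,-1.106]},{"xyz": [-0.073,-0.3,0.28],"twist": [0,0,-1.106]},{"xyz": [-0.073,-0.3,0.28],"twist": [0,0,-1.106]},{"xyz": [-0.073,-0.3,0.28],"twist": [0,0,-1.106]}]'

```text
schema error: expected keys xyz, twist, jaw
```

```bash
python3 go.py 0.431,-0.084,0.14,29.4 0.431,-0.084,0.027,29.4
```

```text
t 1.1 tcp [ 0.3235 -0.3737  0.4808] yaw -34.0 j [-1.02  0.23  0.55  1.9   0.    1.14] F [-0.2 -0.9  0. ] gap 0.0853
0.431,-0.084,0.14,29.4 xyz [-0.0724, -0.3002, 0.341] twist [-0.001, 0.0, -1.106]
0.431,-0.084,0.027,29.4 xyz [-0.0723, -0.3002, 0.454] twist [-0.001, 0.0, -1.106]
```

servo_tool --targets '[{"xyz": [-0.073,-0.3,0.131],"twist": [0,0,-1.106],"jaw": 1},{"xyz": [-0.073,-0.3,0.131],"twist": [0,0,-1.106],"jaw": 1},{"xyz": [-0.073,-0.3,0.131],"twist": [0,0,-1.106],"jaw": 1},{"xyz": [-0.073,-0.3,0.131],"twist": [0,0,-1.106],"jaw": 1},{"xyz": [-0.073,-0.3,0.131],"twist": [0,0,-1.106],"jaw": 1},{"xyz": [-0.073,-0.3,0.131],"twist": [0,0,-1.106],"jaw": 1},{"xyz": [-0.073,-0.3,0.131],"twist": [0,0,-1.106],"jaw": 1},{"xyz": [-0.073,-0.3,0.131],"twist": [0,0,-1.106],"jaw": 1},{"xyz": [-0.073,-0.3,0.131],"twist": [0,0,-1.106],"jaw": 1},{"xyz": [-0.073,-0.3,0.28],"twist": [0,0,-1.106],"jaw": 1},{"xyz": [-0.073,-0.3,0.28],"twist": [0,0,-1.106],"jaw": 1},{"xyz": [-0.073,-0.3,0.28],"twist": [0,0,-1.106],"jaw": 1}]'

```text
clock: 2.1
tcp_pos: [0.4316, -0.0857, 0.2239]
orientation: [0.001, 0.968, 0.252, 0.001]
wrist_force: [0.3, -0.8, -0.4]
finger_gap: 0.0854
```

```bash
python3 go.py 0.431,-0.084,0.14,29.4 0.431,-0.084,0.027,29.4; python3 - <<'E'
from h import *
c=cam("top"); k=c["color"]; save(cv2.resize(k[220:400,380:600],None,fx=3,fy=3),"a1.png")
c=cam("scene"); save(c["color"],"a1s.png")
E
```

```text
t 2.1 tcp [ 0.4316 -0.0857  0.2239] yaw 29.2 j [-0.38  0.05 -0.29  1.22 -0.    0.68] F [ 0.3 -0.8 -0.4] gap 0.0854
0.431,-0.084,0.14,29.4 xyz [0.0002, -0.0019, 0.0839] twist [0.001, -0.001, -0.004]
0.431,-0.084,0.027,29.4 xyz [0.0001, -0.0021, 0.1969] twist [0.001, -0.001, -0.004]
```

servo_tool --targets '[{"xyz": [0,-0.002,0.04],"twist": [0,0,0],"jaw": 1},{"xyz": [0,-0.002,0.08],"twist": [0,0,0],"jaw": 1},{"xyz": [0,-0.002,0.12],"twist": [0,0,0],"jaw": 1},{"xyz": [0,-0.002,0.15],"twist": [0,0,0],"jaw": 1},{"xyz": [0,-0.002,0.175],"twist": [0,0,0],"jaw": 1},{"xyz": [0,-0.002,0.195],"twist": [0,0,0],"jaw": 1},{"xyz": [0,-0.002,0.195],"twist": [0,0,0],"jaw": 0.5},{"xyz": [0,-0.002,0.195],"twist": [0,0,0],"jaw": 0.3},{"xyz": [0,-0.002,0.195],"twist": [0,0,0],"jaw": 0.2},{"xyz": [0,-0.002,0.195],"twist": [0,0,0],"jaw": 0.1},{"xyz": [0,-0.002,0.195],"twist": [0,0,0],"jaw": 0},{"xyz": [0,-0.002,0.195],"twist": [0,0,0],"jaw": 0}]' --squeeze 40

```text
clock: 3.2
tcp_pos: [0.4326, -0.0856, 0.0328]
orientation: [0.002, 0.968, 0.251, 0.002]
wrist_force: [-1.2, -0.2, 6.9]
finger_gap: 0.0345
```

```bash
python3 go.py 0.431,-0.084,0.15,29.4 0.45,0.02,0.18,29.4 0.6659,-0.0087,0.18,29.4
```

```text
t 3.2 tcp [ 0.4326 -0.0856  0.0328] yaw 29.1 j [-0.38  0.22 -0.61  0.73 -0.    0.69] F [-1.2 -0.2  6.9] gap 0.0345
0.431,-0.084,0.15,29.4 xyz [-0.0003, -0.0017, -0.1173] twist [0.004, -0.003, -0.005]
0.45,0.02,0.18,29.4 xyz [0.0669, -0.0832, -0.1474] twist [0.004, -0.003, -0.005]
0.6659,-0.0087,0.18,29.4 xyz [0.2416, 0.0469, -0.1464] twist [0.004, -0.003, -0.005]
```

servo_tool --targets '[{"xyz": [0,0,-0.03],"twist": [0,0,0],"jaw": 0},{"xyz": [0,0,-0.07],"twist": [0,0,0],"jaw": 0},{"xyz": [0,0,-0.11],"twist": [0,0,0],"jaw": 0},{"xyz": [0.067,-0.083,-0.147],"twist": [0,0,0],"jaw": 0},{"xyz": [0.067,-0.083,-0.147],"twist": [0,0,0],"jaw": 0},{"xyz": [0.067,-0.083,-0.147],"twist": [0,0,0],"jaw": 0},{"xyz": [0.242,0.047,-0.147],"twist": [0,0,0],"jaw": 0},{"xyz": [0.242,0.047,-0.147],"twist": [0,0,0],"jaw": 0},{"xyz": [0.242,0.047,-0.147],"twist": [0,0,0],"jaw": 0},{"xyz": [0.242,0.047,-0.147],"twist": [0,0,0],"jaw": 0},{"xyz": [0.242,0.047,-0.147],"twist": [0,0,0],"jaw": 0},{"xyz": [0.242,0.047,-0.147],"twist": [0,0,0],"jaw": 0}]'

```text
clock: 4.2
tcp_pos: [0.6705, -0.0091, 0.1769]
orientation: [0.001, 0.968, 0.251, 0.002]
wrist_force: [-0.5, -0.0, -0.9]
finger_gap: 0.0351
```

```bash
python3 - <<'E'
from h import *
c=cam("top"); a=c["color"][110:290,330:530]; d=cam("scene"); b=d["color"][130:310,300:500]
save(cv2.resize(np.hstack([a,b]),None,fx=2,fy=2,interpolation=cv2.INTER_CUBIC),"a2.png")
E
python3 go.py 0.6659,-0.0087,0.08,29.4 0.6659,-0.0087,0.037,29.4
```

```text
t 4.3 tcp [ 0.667  -0.0085  0.1771] yaw 29.1 j [-0.13  0.51  0.21  1.27 -0.    0.93] F [-1.2  0.4 -0.6] gap 0.0349
0.6659,-0.0087,0.08,29.4 xyz [-0.0011, -0.0004, 0.0971] twist [0.001, -0.001, -0.005]
0.6659,-0.0087,0.037,29.4 xyz [-0.0012, -0.0004, 0.1401] twist [0.001, -0.001, -0.005]
```

View pics/a2.png

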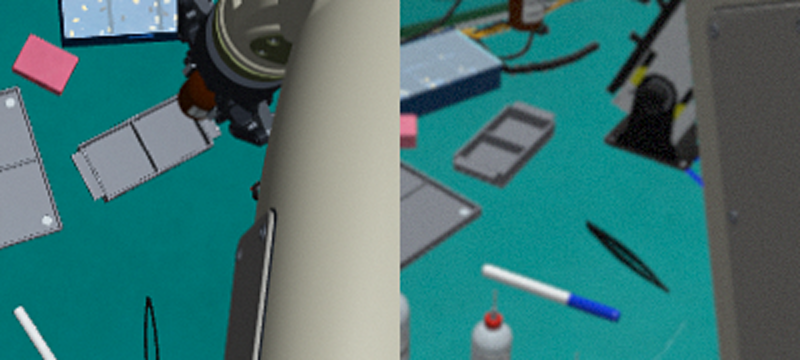

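The amber bottle is held upright at about (198,95) in the crop, over the caddy's right-hand cell. Lowering it.

servo_tool --targets '[{"xyz": [-0.001,0,0.035],"twist": [0,0,0],"jaw": 0},{"xyz": [-0.001,0,0.07],"twist": [0,0,0],"jaw": 0},{"xyz": [-0.001,0,0.1],"twist": [0,0,0],"jaw": 0},{"xyz": [-0.001,0,0.12],"twist": [0,0,0],"jaw": 0},{"xyz": [-0.001,0,0.132],"twist": [0,0,0],"jaw": 0},{"xyz": [-0.001,0,0.138],"twist": [0,0,0],"jaw": 0},{"xyz": [-0.001,0,0.14],"twist": [0,0,0],"jaw": 0},{"xyz": [-0.001,0,0.141],"twist": [0,0,0],"jaw": 0}]'

```text
clock: 4.97
tcp_pos: [0.6645, -0.0085, 0.0379]
orientation: [0.0, 0.968, 0.251, 0.001]
wrist_force: [-0.1, -0.1, -0.7]
finger_gap: 0.035
```

```bash
python3 go.py 0.6659,-0.0087,0.036,29.4; python3 - <<'E'
from h import *
c=cam("top"); a=c["color"][130:230,360:480]
save(cv2.resize(a,None,fx=4,fy=4,interpolation=cv2.INTER_CUBIC),"a3.png")
E
```

```text
t 4.97 tcp [ 0.6645 -0.0085  0.0379] yaw 29.1 j [-0.13  0.59 -0.01  0.97 -0.    0.93] F [-0.1 -0.1 -0.7] gap 0.035
0.6659,-0.0087,0.036,29.4 xyz [0.0011, 0.0008, 0.0019] twist [0.001, -0.002, -0.005]
```

View pics/a3.png

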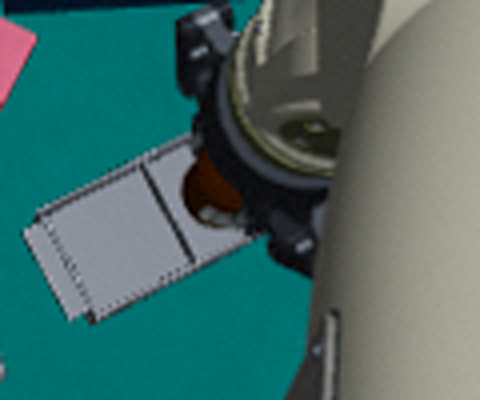

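The bottle is in the right cell, around (215,190) in the crop. I'll lower it until it touches.

servo_tool --targets '[{"xyz": [0.001,0,0.001],"twist": [0,0,0],"jaw": 0},{"xyz": [0.001,0,0.002],"twist": [0,0,0],"jaw": 0},{"xyz": [0.001,0,0.003],"twist": [0,0,0],"jaw": 0},{"xyz": [0.001,0,0.003],"twist": [0,0,0],"jaw": 0}]'

```text
clock: 5.35
tcp_pos: [0.6661, -0.008, 0.0358]
orientation: [0.001, 0.968, 0.251, 0.002]
wrist_force: [-2.1, 1.4, 7.0]
finger_gap: 0.0352
```

servo_tool --targets '[{"xyz": [0.001,0,0.003],"twist": [0,0,0],"jaw": 0.5},{"xyz": [0.001,0,0.002],"twist": [0,0,0],"jaw": 0.8},{"xyz": [0.001,0,0.002],"twist": [0,0,0],"jaw": 1},{"xyz": [0.001,0,0.002],"twist": [0,0,0],"jaw": 1},{"xyz": [0.001,0,-0.02],"twist": [0,0,0],"jaw": 1},{"xyz": [0.001,0,-0.06],"twist": [0,0,0],"jaw": 1},{"xyz": [0.001,0,-0.1],"twist": [0,0,0],"jaw": 1},{"xyz": [0.001,0,-0.14],"twist": [0,0,0],"jaw": 1},{"xyz": [0.001,0,-0.18],"twist": [0,0,0],"jaw": 1}]'

```text
clock: 6.1
tcp_pos: [0.6652, -0.0074, 0.215]
orientation: [-0.0, 0.968, 0.251, -0.0]
wrist_force: [1.6, -0.6, 0.8]
finger_gap: 0.0855
```

```bash
python3 go.py 0.380,0.1993,0.24,0 0.380,0.1993,0.14,0 0.380,0.1993,0.029,0
```

```text
t 6.1 tcp [ 0.6652 -0.0074  0.215 ] yaw 29.1 j [-0.13  0.5   0.29  1.36 -0.    0.93] F [ 1.6 -0.6  0.8] gap 0.0855
0.380,0.1993,0.24,0 xyz [-0.1486, -0.3193, -0.0249] twist [-0.0, 0.0, 0.508]
0.380,0.1993,0.14,0 xyz [-0.1486, -0.3193, 0.0751] twist [-0.0, 0.0, 0.508]
0.380,0.1993,0.029,0 xyz [-0.1486, -0.3193, 0.1861] twist [-0.0, 0.0, 0.508]
```

servo_tool --targets '[{"xyz": [-0.149,-0.319,-0.025],"twist": [0,0,0.508],"jaw": 1},{"xyz": [-0.149,-0.319,-0.025],"twist": [0,0,0.508],"jaw": 1},{"xyz": [-0.149,-0.319,-0.025],"twist": [0,0,0.508],"jaw": 1},{"xyz": [-0.149,-0.319,-0.025],"twist": [0,0,0.508],"jaw": 1},{"xyz": [-0.149,-0.319,-0.025],"twist": [0,0,0.508],"jaw": 1},{"xyz": [-0.149,-0.319,-0.025],"twist": [0,0,0.508],"jaw": 1},{"xyz": [-0.149,-0.319,-0.025],"twist": [0,0,0.508],"jaw": 1},{"xyz": [-0.149,-0.319,-0.025],"twist": [0,0,0.508],"jaw": 1},{"xyz": [-0.149,-0.319,-0.025],"twist": [0,0,0.508],"jaw": 1},{"xyz": [-0.149,-0.319,0.01],"twist": [0,0,0.508],"jaw": 1},{"xyz": [-0.149,-0.319,0.04],"twist": [0,0,0.508],"jaw": 1},{"xyz": [-0.149,-0.319,0.04],"twist": [0,0,0.508],"jaw": 1}]'

```text
clock: 7.1
tcp_pos: [0.3763, 0.1981, 0.1689]
orientation: [0.001, 1.0, 0.001, -0.004]
wrist_force: [-2.1, -0.4, -0.6]
finger_gap: 0.0853
```

```bash
python3 go.py 0.380,0.1993,0.029,0; python3 - <<'E'
from h import *
c=cam("top"); a=c["color"][140:220,355:475]; d=cam("scene"); b=d["color"][170:370,230:480]
a=cv2.resize(a,(400,267)); b=cv2.resize(b,None,fx=1.6,fy=1.6)[:267*2]
save(np.hstack([np.vstack([a,np.zeros((b.shape[0]-267,400,3),np.uint8)]),b]),"n1.png")
P=cloud(c)[150:215,360:480].reshape(-1,3); p=P[(P[:,2]>.03)&(P[:,2]<.1)]; print(len(p),np.median(p,0),p.max(0),p.min(0))
E
```

```text
t 7.1 tcp [0.3763 0.1981 0.1689] yaw 0.1 j [ 0.3   0.06 -0.42  1.1  -0.    1.87] F [-2.1 -0.4 -0.6] gap 0.0853
0.380,0.1993,0.029,0 xyz [0.0048, -0.0015, 0.1399] twist [0.002, 0.007, 0.001]
631 [ 0.6500248  -0.02078312  0.05942884] [0.68353552 0.01185787 0.09656361] [ 0.58339662 -0.12635425  0.03071037]
```

View pics/n1.png

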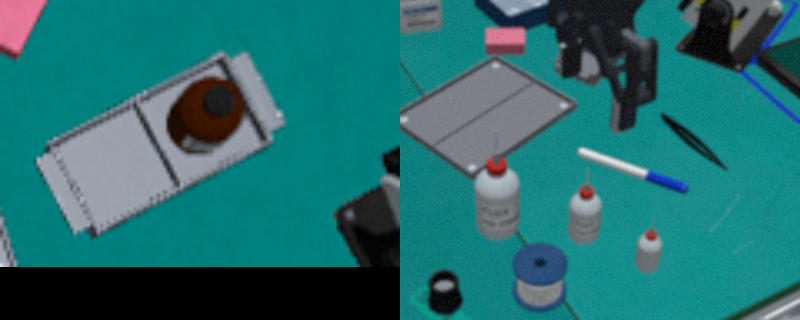

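Amber stands upright in the right cell at (205,110). The gripper is above the middle needle bottle, which is at (585,215) in the right crop.

servo_tool --targets '[{"xyz": [0.002,-0.001,0.03],"twist": [0,0,0],"jaw": 1},{"xyz": [0.002,-0.001,0.06],"twist": [0,0,0],"jaw": 1},{"xyz": [0.002,-0.001,0.09],"twist": [0,0,0],"jaw": 1},{"xyz": [0.002,-0.001,0.115],"twist": [0,0,0],"jaw": 1},{"xyz": [0.002,-0.001,0.13],"twist": [0,0,0],"jaw": 1},{"xyz": [0.002,-0.001,0.139],"twist": [0,0,0],"jaw": 1},{"xyz": [0.002,-0.001,0.139],"twist": [0,0,0],"jaw": 0.5},{"xyz": [0.002,-0.001,0.139],"twist": [0,0,0],"jaw": 0.3},{"xyz": [0.002,-0.001,0.139],"twist": [0,0,0],"jaw": 0.2},{"xyz": [0.002,-0.001,0.139],"twist": [0,0,0],"jaw": 0.1},{"xyz": [0.002,-0.001,0.139],"twist": [0,0,0],"jaw": 0},{"xyz": [0.002,-0.001,0.139],"twist": [0,0,0],"jaw": 0}]' --squeeze 40

```text
clock: 8.2
tcp_pos: [0.3833, 0.2004, 0.0357]
orientation: [-0.001, 1.0, 0.0, 0.001]
wrist_force: [-2.4, 1.1, 5.4]
finger_gap: 0.0307
```

```bash
python3 go.py 0.380,0.1993,0.16,0 0.6369,0.0427,0.18,29.1
```

```text
t 8.2 tcp [0.3833 0.2004 0.0357] yaw 0.0 j [ 0.3   0.21 -0.62  0.74  0.    1.87] F [-2.4  1.1  5.4] gap 0.0307
0.380,0.1993,0.16,0 xyz [-0.003, 0.0009, -0.1243] twist [-0.001, -0.002, 0.0]
0.6369,0.0427,0.18,29.1 xyz [0.2539, 0.1576, -0.1439] twist [-0.001, -0.003, -0.508]
```

servo_tool --targets '[{"xyz": [0,0,-0.03],"twist": [0,0,0],"jaw": 0},{"xyz": [0,0,-0.07],"twist": [0,0,0],"jaw": 0},{"xyz": [0,0,-0.11],"twist": [0,0,0],"jaw": 0},{"xyz": [0.254,0.158,-0.144],"twist": [0,0,-0.508],"jaw": 0},{"xyz": [0.254,0.158,-0.144],"twist": [0,0,-0.508],"jaw": 0},{"xyz": [0.254,0.158,-0.144],"twist": [0,0,-0.508],"jaw": 0},{"xyz": [0.254,0.158,-0.144],"twist": [0,0,-0.508],"jaw": 0},{"xyz": [0.254,0.158,-0.144],"twist": [0,0,-0.508],"jaw": 0},{"xyz": [0.254,0.158,-0.144],"twist": [0,0,-0.508],"jaw": 0},{"xyz": [0.254,0.158,-0.144],"twist": [0,0,-0.508],"jaw": 0},{"xyz": [0.254,0.158,-0.144],"twist": [0,0,-0.508],"jaw": 0},{"xyz": [0.254,0.158,-0.144],"twist": [0,0,-0.508],"jaw": 0}]'

```text
clock: 9.2
tcp_pos: [0.6396, 0.0391, 0.1785]
orientation: [0.001, 0.968, 0.25, 0.001]
wrist_force: [-0.2, -0.7, -0.7]
finger_gap: 0.0301
```

```bash
python3 go.py 0.6369,0.0427,0.04,29.4; python3 - <<'E'
from h import *
c=cam("top"); a=c["color"][110:290,330:530]; d=cam("scene"); b=d["color"][60:240,280:480]
save(cv2.resize(np.hstack([a,b]),None,fx=2,fy=2,interpolation=cv2.INTER_CUBIC),"n2.png")
E
```

```text
t 9.2 tcp [0.6396 0.0391 0.1785] yaw 28.9 j [-0.06  0.46  0.13  1.24 -0.    1.  ] F [-0.2 -0.7 -0.7] gap 0.0301
0.6369,0.0427,0.04,29.4 xyz [-0.0009, -0.0047, 0.1385] twist [0.002, -0.002, -0.008]
```

View pics/n2.png

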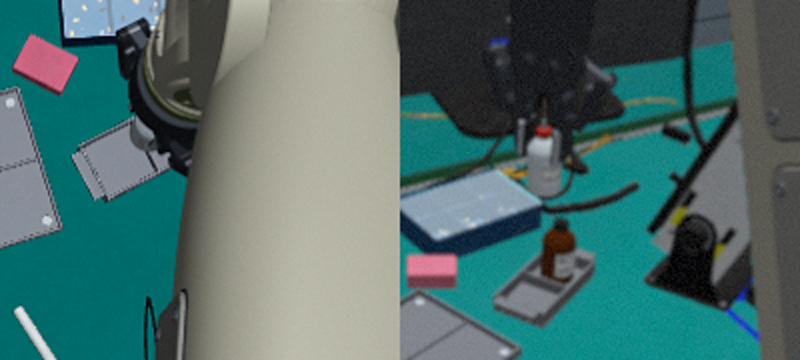

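The needle bottle is upright in the jaws at (545,160), and amber stands in its cell at (560,250). Lowering.

servo_tool --targets '[{"xyz": [0,-0.001,0.035],"twist": [0,0,0],"jaw": 0},{"xyz": [0,-0.001,0.065],"twist": [0,0,0],"jaw": 0},{"xyz": [0,-0.001,0.09],"twist": [0,0,0],"jaw": 0},{"xyz": [0,-0.001,0.09],"twist": [0,0,0],"jaw": 0},{"xyz": [0,-0.001,0.09],"twist": [0,0,0],"jaw": 0}]'

```text
clock: 9.72
tcp_pos: [0.6332, 0.0439, 0.0876]
orientation: [-0.001, 0.968, 0.252, -0.002]
wrist_force: [0.7, -0.2, -0.0]
finger_gap: 0.0304
```

```bash
python3 go.py 0.6369,0.0427,0.04,29.4
```

```text
t 9.72 tcp [0.6332 0.0439 0.0876] yaw 29.2 j [-0.06  0.5  -0.03  1.04  0.    1.  ] F [ 0.7 -0.2 -0. ] gap 0.0304
0.6369,0.0427,0.04,29.4 xyz [0.0029, 0.0029, 0.0476] twist [-0.002, 0.003, -0.004]
```

servo_tool --targets '[{"xyz": [0.003,0.002,0.02],"twist": [0,0,0],"jaw": 0},{"xyz": [0.003,0.002,0.038],"twist": [0,0,0],"jaw": 0},{"xyz": [0.003,0.002,0.045],"twist": [0,0,0],"jaw": 0},{"xyz": [0.003,0.002,0.048],"twist": [0,0,0],"jaw": 0},{"xyz": [0.003,0.002,0.05],"twist": [0,0,0],"jaw": 0},{"xyz": [0.003,0.002,0.05],"twist": [0,0,0],"jaw": 0},{"xyz": [0.003,0.002,0.05],"twist": [0,0,0],"jaw": 0}]'

```text
clock: 10.3
tcp_pos: [0.6402, 0.0424, 0.0397]
orientation: [0.0, 0.968, 0.251, 0.001]
wrist_force: [0.8, -0.2, -0.6]
finger_gap: 0.0305
```

servo_tool --targets '[{"xyz": [0,0,0.001],"twist": [0,0,0],"jaw": 0},{"xyz": [0,0,0.002],"twist": [0,0,0],"jaw": 0},{"xyz": [0,0,0.003],"twist": [0,0,0],"jaw": 0},{"xyz": [0,0,0.003],"twist": [0,0,0],"jaw": 0}]'

```text
clock: 10.63
tcp_pos: [0.6409, 0.0419, 0.0386]
orientation: [0.001, 0.968, 0.251, 0.002]
wrist_force: [-3.6, -1.6, 12.7]
finger_gap: 0.0304
```

Contact at 12.7 N up. Releasing and rising.

servo_tool --targets '[{"xyz": [0,0,0.002],"twist": [0,0,0],"jaw": 0.5},{"xyz": [0,0,0.001],"twist": [0,0,0],"jaw": 0.8},{"xyz": [0,0,0.001],"twist": [0,0,0],"jaw": 1},{"xyz": [0,0,0.001],"twist": [0,0,0],"jaw": 1},{"xyz": [0,0,-0.02],"twist": [0,0,0],"jaw": 1},{"xyz": [0,0,-0.06],"twist": [0,0,0],"jaw": 1},{"xyz": [0,0,-0.1],"twist": [0,0,0],"jaw": 1},{"xyz": [0,0,-0.14],"twist": [0,0,0],"jaw": 1},{"xyz": [0,0,-0.14],"twist": [0,0,0],"jaw": 1}]'

```text
clock: 11.38
tcp_pos: [0.6437, 0.0422, 0.1846]
orientation: [0.002, 0.968, 0.251, 0.006]
wrist_force: [1.6, -0.4, 1.7]
finger_gap: 0.0856
```

```bash
python3 go.py 0.433,0.1015,0.16,-55.5 0.433,0.1015,0.06,-55.5
```

```text
t 11.38 tcp [0.6437 0.0422 0.1846] yaw 29.1 j [-0.06  0.45  0.14  1.24 -0.    1.  ] F [ 1.6 -0.4  1.7] gap 0.0856
0.433,0.1015,0.16,-55.5 xyz [-0.1555, -0.1544, 0.0216] twist [-0.002, -0.015, 1.477]
0.433,0.1015,0.06,-55.5 xyz [-0.1566, -0.1552, 0.1216] twist [-0.002, -0.015, 1.477]
```

servo_tool --targets '[{"xyz": [-0.155,-0.154,0],"twist": [0,0,1.477],"jaw": 0.6},{"xyz": [-0.155,-0.154,0],"twist": [0,0,1.477],"jaw": 0.6},{"xyz": [-0.155,-0.154,0],"twist": [0,0,1.477],"jaw": 0.6},{"xyz": [-0.155,-0.154,0],"twist": [0,0,1.477],"jaw": 0.6},{"xyz": [-0.155,-0.154,0],"twist": [0,0,1.477],"jaw": 0.6},{"xyz": [-0.155,-0.154,0.022],"twist": [0,0,1.477],"jaw": 0.6},{"xyz": [-0.155,-0.154,0.045],"twist": [0,0,1.477],"jaw": 0.6},{"xyz": [-0.155,-0.154,0.07],"twist": [0,0,1.477],"jaw": 0.6},{"xyz": [-0.155,-0.154,0.09],"twist": [0,0,1.477],"jaw": 0.6},{"xyz": [-0.155,-0.154,0.11],"twist": [0,0,1.477],"jaw": 0.6},{"xyz": [-0.155,-0.154,0.11],"twist": [0,0,1.477],"jaw": 0.6},{"xyz": [-0.155,-0.154,0.11],"twist": [0,0,1.477],"jaw": 0.6}]'

```text
clock: 12.38
tcp_pos: [0.4274, 0.1015, 0.0636]
orientation: [0.001, 0.884, -0.468, -0.001]
wrist_force: [0.2, 0.0, 0.4]
finger_gap: 0.051
```

```bash
python3 go.py 0.433,0.1015,0.004,-55.2; python3 - <<'E'
from h import *
c=cam("top"); a=c["color"][130:230,330:480]; d=cam("scene"); b=d["color"][150:330,300:500]
a=cv2.resize(a,(400,267)); b=cv2.resize(b,(400,360))
save(np.hstack([np.vstack([a,np.zeros((93,400,3),np.uint8)]),b]),"m1.png")
E
```

```text
t 12.38 tcp [0.4274 0.1015 0.0636] yaw -55.9 j [ 0.05  0.19 -0.56  0.82 -0.    2.6 ] F [0.2 0.  0.4] gap 0.051
0.433,0.1015,0.004,-55.2 xyz [0.0032, -0.0048, 0.0596] twist [0.003, 0.002, -0.012]
```

View pics/m1.png

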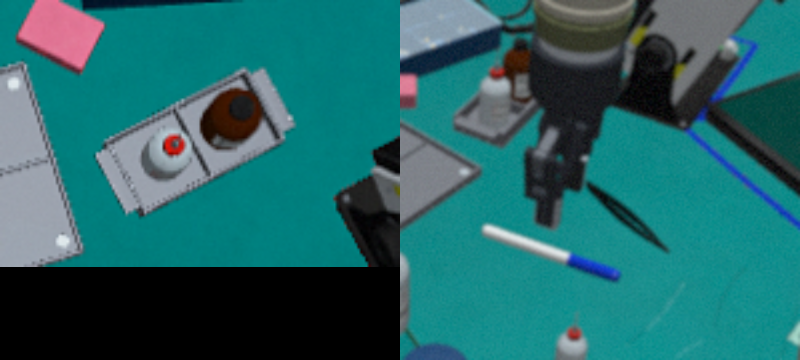

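Both bottles are upright in their cells. The gripper is over the marker's middle, so I'll descend and grip.

servo_tool --targets '[{"xyz": [0.003,-0.004,0.025],"twist": [0,0,-0.01],"jaw": 0.6},{"xyz": [0.003,-0.004,0.045],"twist": [0,0,-0.01],"jaw": 0.6},{"xyz": [0.003,-0.004,0.055],"twist": [0,0,-0.01],"jaw": 0.6},{"xyz": [0.003,-0.004,0.06],"twist": [0,0,-0.01],"jaw": 0.6},{"xyz": [0.003,-0.004,0.06],"twist": [0,0,-0.01],"jaw": 0.4},{"xyz": [0.003,-0.004,0.06],"twist": [0,0,-0.01],"jaw": 0.3},{"xyz": [0.003,-0.004,0.06],"twist": [0,0,-0.01],"jaw": 0.2},{"xyz": [0.003,-0.004,0.06],"twist": [0,0,-0.01],"jaw": 0.1},{"xyz": [0.003,-0.004,0.06],"twist": [0,0,-0.01],"jaw": 0},{"xyz": [0.003,-0.004,0.06],"twist": [0,0,-0.01],"jaw": 0}]' --squeeze 40

```text
clock: 13.32
tcp_pos: [0.4349, 0.1014, 0.0063]
orientation: [-0.0, 0.887, -0.461, 0.001]
wrist_force: [-1.1, -1.3, 6.2]
finger_gap: 0.009
```

```bash
python3 go.py 0.433,0.1015,0.06,-55.9 0.574,0.196,0.12,18.1 
```

```text
t 13.32 tcp [0.4349 0.1014 0.0063] yaw -54.9 j [ 0.05  0.27 -0.62  0.67 -0.    2.58] F [-1.1 -1.3  6.2] gap 0.009
0.433,0.1015,0.06,-55.9 xyz [-0.0011, 0.0014, -0.0537] twist [-0.002, -0.001, 0.017]
0.574,0.196,0.12,18.1 xyz [0.0026, -0.1684, -0.1134] twist [-0.001, -0.002, -1.275]
```

servo_tool --targets '[{"xyz": [0,0,-0.01],"twist": [0,0,0],"jaw": 0},{"xyz": [0,0,-0.02],"twist": [0,0,0],"jaw": 0},{"xyz": [0,0,-0.04],"twist": [0,0,0],"jaw": 0},{"xyz": [0,0,-0.06],"twist": [0,0,0],"jaw": 0},{"xyz": [0,0,-0.06],"twist": [0,0,0],"jaw": 0}]'

```text
clock: 13.73
tcp_pos: [0.4367, 0.1015, 0.0687]
orientation: [-0.002, 0.887, -0.461, 0.003]
wrist_force: [0.4, -0.1, 0.9]
finger_gap: 0.0094
```

```bash
python3 go.py 0.574,0.196,0.12,18.5; python3 - <<'E'
from h import *
c=cam("top"); a=c["color"][230:350,300:450]; d=cam("scene"); b=d["color"][170:320,320:470]
a=cv2.resize(a,(400,320)); b=cv2.resize(b,(400,400))
save(np.hstack([np.vstack([a,np.zeros((80,400,3),np.uint8)]),b]),"m2.png")
E
```

```text
t 13.73 tcp [0.4367 0.1015 0.0687] yaw -54.9 j [ 0.05  0.19 -0.55  0.83 -0.    2.58] F [ 0.4 -0.1  0.9] gap 0.0094
0.574,0.196,0.12,18.5 xyz [0.0017, -0.1669, -0.0504] twist [-0.002, -0.006, -1.282]
```

View pics/m2.png

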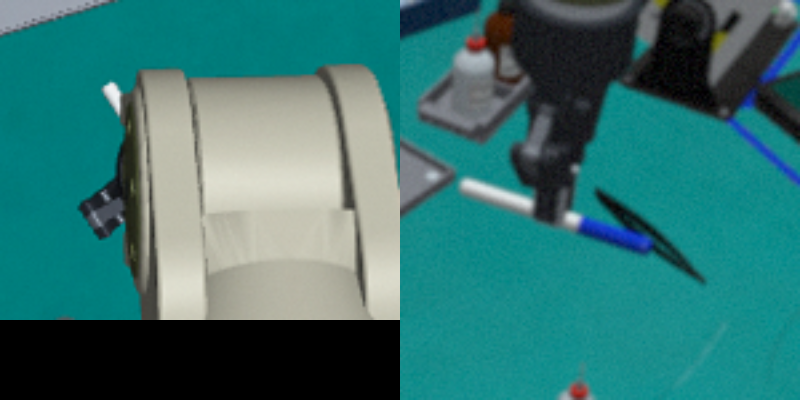

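The marker is held level near its middle at (555,215). Moving it to the near lane of the tray.

servo_tool --targets '[{"xyz": [0.002,0,-0.04],"twist": [0,0,0],"jaw": 0},{"xyz": [0.002,-0.02,-0.06],"twist": [0,0,-0.15],"jaw": 0},{"xyz": [0.002,-0.167,-0.05],"twist": [0,0,-1.282],"jaw": 0},{"xyz": [0.002,-0.167,-0.05],"twist": [0,0,-1.282],"jaw": 0},{"xyz": [0.002,-0.167,-0.05],"twist": [0,0,-1.282],"jaw": 0},{"xyz": [0.002,-0.167,-0.05],"twist": [0,0,-1.282],"jaw": 0},{"xyz": [0.002,-0.167,-0.05],"twist": [0,0,-1.282],"jaw": 0},{"xyz": [0.002,-0.167,-0.05],"twist": [0,0,-1.282],"jaw": 0},{"xyz": [0.002,-0.167,-0.05],"twist": [0,0,-1.282],"jaw": 0},{"xyz": [0.002,-0.167,-0.05],"twist": [0,0,-1.282],"jaw": 0},{"xyz": [0.002,-0.167,-0.05],"twist": [0,0,-1.282],"jaw": 0},{"xyz": [0.002,-0.167,-0.05],"twist": [0,0,-1.282],"jaw": 0}]'

```text
clock: 14.83
tcp_pos: [0.5711, 0.1954, 0.1135]
orientation: [0.0, 0.987, 0.164, -0.001]
wrist_force: [-0.4, -1.3, -0.5]
finger_gap: 0.0094
```

servo_tool --targets '[{"xyz": [0,0,0],"twist": [0,0,0],"jaw": 0},{"xyz": [0,0,0],"twist": [0,0,0],"jaw": 0},{"xyz": [0,0,0.03],"twist": [0,0,0],"jaw": 0},{"xyz": [0,0,0.06],"twist": [0,0,0],"jaw": 0},{"xyz": [0,0,0.06],"twist": [0,0,0],"jaw": 0}]'

```text
clock: 15.25
tcp_pos: [0.5675, 0.1946, 0.0494]
orientation: [0.0, 0.987, 0.16, -0.005]
wrist_force: [-1.5, -0.0, -1.4]
finger_gap: 0.009
```

```bash
python3 go.py 0.574,0.196,0.01,18.5; python3 - <<'E'
from h import *
c=cam("top"); a=c["color"][130:270,230:405]; d=cam("scene"); b=d["color"][180:300,200:350]
a=cv2.resize(a,(500,400)); b=cv2.resize(b,(300,240))
save(np.hstack([a,np.vstack([b,np.zeros((160,300,3),np.uint8)])]),"m3.png")
E
```

```text
t 15.25 tcp [0.5675 0.1946 0.0494] yaw 18.4 j [ 0.2   0.48 -0.17  0.93 -0.    1.45] F [-1.5 -0.  -1.4] gap 0.009
0.574,0.196,0.01,18.5 xyz [0.0069, 0.0008, 0.0393] twist [-0.001, 0.01, -0.001]
```

View pics/m3.png

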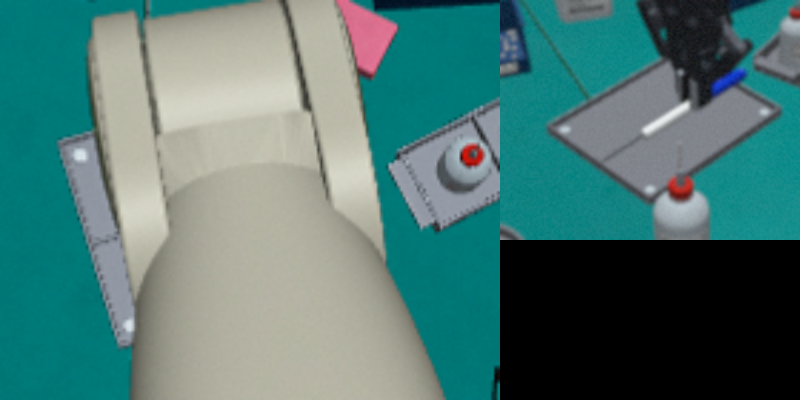

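The marker is parallel to the lane, above the near lane. Lowering it.

servo_tool --targets '[{"xyz": [0.004,0,0.015],"twist": [0,0,0],"jaw": 0},{"xyz": [0.004,0,0.028],"twist": [0,0,0],"jaw": 0},{"xyz": [0.004,0,0.036],"twist": [0,0,0],"jaw": 0},{"xyz": [0.004,0,0.039],"twist": [0,0,0],"jaw": 0},{"xyz": [0.004,0,0.041],"twist": [0,0,0],"jaw": 0},{"xyz": [0.004,0,0.042],"twist": [0,0,0],"jaw": 0}]'

```text
clock: 15.85
tcp_pos: [0.5762, 0.197, 0.0141]
orientation: [0.0, 0.987, 0.161, 0.001]
wrist_force: [0.1, 0.3, -0.1]
finger_gap: 0.0091
```

servo_tool --targets '[{"xyz": [0,0,0.002],"twist": [0,0,0],"jaw": 0},{"xyz": [0,0,0.0035],"twist": [0,0,0],"jaw": 0},{"xyz": [0,0,0.005],"twist": [0,0,0],"jaw": 0},{"xyz": [0,0,0.005],"twist": [0,0,0],"jaw": 0}]'

```text
clock: 16.18
tcp_pos: [0.5761, 0.197, 0.0094]
orientation: [0.0, 0.987, 0.161, 0.001]
wrist_force: [-1.0, -0.7, 5.5]
finger_gap: 0.0096
```

servo_tool --targets '[{"xyz": [0,0,0.005],"twist": [0,0,0],"jaw": 0.3},{"xyz": [0,0,0.004],"twist": [0,0,0],"jaw": 0.3},{"xyz": [0,0,0.004],"twist": [0,0,0],"jaw": 0.3},{"xyz": [0,0,0.004],"twist": [0,0,0],"jaw": 0.3},{"xyz": [0,0,-0.015],"twist": [0,0,0],"jaw": 0.3},{"xyz": [0,0,-0.05],"twist": [0,0,0],"jaw": 0.6},{"xyz": [0,0,-0.09],"twist": [0,0,0],"jaw": 0.6},{"xyz": [0,0,-0.13],"twist": [0,0,0],"jaw": 0.6},{"xyz": [0,0,-0.13],"twist": [0,0,0],"jaw": 0.6}]'

```text
clock: 16.93
tcp_pos: [0.5804, 0.1979, 0.1472]
orientation: [-0.0, 0.987, 0.161, 0.007]
wrist_force: [1.8, -0.0, 0.3]
finger_gap: 0.0514
```

```bash
python3 go.py 0.4438,0.0067,0.1,-86.2; python3 - <<'E'
from h import *
c=dict(np.load("top0.npz")); im=c["color"].astype(int)
tw=im[250:325,395:418]; v,u=np.where(tw.sum(2)<180); w=at_z(c,np.c_[u+395,v+250],.006)[:,:2]*1000
v_=np.linalg.svd(w-w.mean(0))[2][0]; print(w.mean(0),np.degrees(np.arctan2(v_[1],v_[0])), [w[w[:,0].argmin()],w[w[:,0].argmax()]])
E
```

```text
t 16.93 tcp [0.5804 0.1979 0.1472] yaw 18.5 j [ 0.2   0.41 -0.02  1.13 -0.    1.45] F [ 1.8 -0.   0.3] gap 0.0514
0.4438,0.0067,0.1,-86.2 xyz [-0.1908, 0.1378, 0.0449] twist [-0.011, -0.011, 1.828]
[448.09124301   6.89640703] -175.16794207382486 [array([384.07633127,   2.86415482]), array([503.21042261,  10.72379444])]
```

```bash
python3 go.py 0.4438,0.0068,0.07,94; python3 - <<'E'
from h import *
c=cam("top"); a=c["color"][130:270,230:405]; P=cloud(c)
save(cv2.resize(a,(700,560),interpolation=cv2.INTER_CUBIC),"m4.png")
E
```

```text
t 16.93 tcp [0.5804 0.1979 0.1472] yaw 18.5 j [ 0.2   0.41 -0.02  1.13 -0.    1.45] F [ 1.8 -0.   0.3] gap 0.0514
0.4438,0.0068,0.07,94 xyz [-0.1912, 0.1377, 0.0749] twist [0.01, -0.01, -1.317]
```

servo_tool --targets '[{"xyz": [-0.191,0.138,0],"twist": [0,0,-1.317],"jaw": 0.6},{"xyz": [-0.191,0.138,0],"twist": [0,0,-1.317],"jaw": 0.6},{"xyz": [-0.191,0.138,0],"twist": [0,0,-1.317],"jaw": 0.6},{"xyz": [-0.191,0.138,0],"twist": [0,0,-1.317],"jaw": 0.6},{"xyz": [-0.191,0.138,0],"twist": [0,0,-1.317],"jaw": 0.6},{"xyz": [-0.191,0.138,0],"twist": [0,0,-1.317],"jaw": 0.6},{"xyz": [-0.191,0.138,0.02],"twist": [0,0,-1.317],"jaw": 0.6},{"xyz": [-0.191,0.138,0.05],"twist": [0,0,-1.317],"jaw": 0.6},{"xyz": [-0.191,0.138,0.08],"twist": [0,0,-1.317],"jaw": 0.6},{"xyz": [-0.191,0.138,0.08],"twist": [0,0,-1.317],"jaw": 0.6},{"xyz": [-0.191,0.138,0.08],"twist": [0,0,-1.317],"jaw": 0.6},{"xyz": [-0.191,0.138,0.08],"twist": [0,0,-1.317],"jaw": 0.6}]'

```text
clock: 17.98
tcp_pos: [0.4369, 0.0055, 0.0568]
orientation: [-0.001, 0.681, 0.732, -0.001]
wrist_force: [0.1, 0.0, 0.3]
finger_gap: 0.0514
```

```bash
python3 go.py 0.4438,0.0068,0.003,94; python3 - <<'E'
from h import *
c=cam("top"); a=cv2.resize(c["color"][130:270,230:405],(400,320)); d=cam("scene"); b=cv2.resize(d["color"][190:310,360:510],(400,320))
save(np.hstack([a,b]),"t1.png")
E
```

```text
t 17.98 tcp [0.4369 0.0055 0.0568] yaw 94.1 j [-0.17  0.19 -0.58  0.8  -0.   -0.24] F [0.1 0.  0.3] gap 0.0514
0.4438,0.0068,0.003,94 xyz [0.0008, 0.0072, 0.0537] twist [-0.003, -0.001, 0.001]
```

View pics/t1.png

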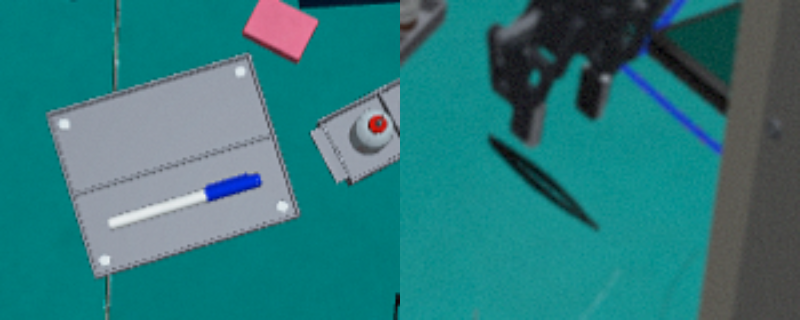

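The marker lies in the near lane at (110,222)-(262,180). Next are the tweezers, whose middle is at (543,183) in the right crop, below the gripper.

servo_tool --targets '[{"xyz": [0,0.006,0.02],"twist": [0,0,0],"jaw": 0.6},{"xyz": [0,0.006,0.038],"twist": [0,0,0],"jaw": 0.6},{"xyz": [0,0.006,0.048],"twist": [0,0,0],"jaw": 0.6},{"xyz": [0,0.006,0.053],"twist": [0,0,0],"jaw": 0.6},{"xyz": [0,0.006,0.053],"twist": [0,0,0],"jaw": 0.4},{"xyz": [0,0.006,0.053],"twist": [0,0,0],"jaw": 0.3},{"xyz": [0,0.006,0.053],"twist": [0,0,0],"jaw": 0.2},{"xyz": [0,0.006,0.053],"twist": [0,0,0],"jaw": 0.1},{"xyz": [0,0.006,0.053],"twist": [0,0,0],"jaw": 0},{"xyz": [0,0.006,0.053],"twist": [0,0,0],"jaw": 0},{"xyz": [0,0.006,0.053],"twist": [0,0,0],"jaw": 0}]' --squeeze 40

```text
clock: 19.0
tcp_pos: [0.4451, 0.0056, 0.006]
orientation: [0.001, 0.682, 0.731, 0.0]
wrist_force: [-0.2, -0.5, 5.6]
finger_gap: 0.0105
```

```bash
python3 go.py 0.4438,0.0068,0.1,94 0.644,0.2197,0.12,18.5
```

```text
t 19.0 tcp [0.4451 0.0056 0.006 ] yaw 94.0 j [-0.17  0.27 -0.63  0.67 -0.   -0.24] F [-0.2 -0.5  5.6] gap 0.0105
0.4438,0.0068,0.1,94 xyz [0.0012, -0.001, -0.094] twist [0.002, 0.0, -0.001]
0.644,0.2197,0.12,18.5 xyz [0.1998, 0.2134, -0.1138] twist [0.002, -0.001, 1.317]
```

servo_tool --targets '[{"xyz": [0,0,-0.015],"twist": [0,0,0],"jaw": 0},{"xyz": [0,0,-0.045],"twist": [0,0,0],"jaw": 0},{"xyz": [0,0,-0.085],"twist": [0,0,0],"jaw": 0},{"xyz": [0,0,-0.125],"twist": [0,0,0],"jaw": 0},{"xyz": [0.1,0.107,-0.134],"twist": [0,0,0.66],"jaw": 0},{"xyz": [0.1,0.107,-0.134],"twist": [0,0,0.66],"jaw": 0},{"xyz": [0.1,0.107,-0.134],"twist": [0,0,0.66],"jaw": 0},{"xyz": [0.1,0.107,-0.134],"twist": [0,0,0.66],"jaw": 0},{"xyz": [0.1,0.107,-0.134],"twist": [0,0,0.66],"jaw": 0},{"xyz": [0.1,0.107,-0.134],"twist": [0,0,0.66],"jaw": 0},{"xyz": [0.1,0.107,-0.134],"twist": [0,0,0.66],"jaw": 0},{"xyz": [0.1,0.107,-0.134],"twist": [0,0,0.66],"jaw": 0}]'

```text
clock: 20.0
tcp_pos: [0.5438, 0.1131, 0.1388]
orientation: [-0.0, 0.882, 0.471, -0.0]
wrist_force: [0.5, -0.1, -0.6]
finger_gap: 0.0106
```

```bash
python3 go.py 0.644,0.2197,0.12,18.5 0.644,0.2197,0.06,18.5
```

```text
t 20.0 tcp [0.5438 0.1131 0.1388] yaw 56.3 j [ 0.06  0.32 -0.17  1.08 -0.    0.65] F [ 0.5 -0.1 -0.6] gap 0.0106
0.644,0.2197,0.12,18.5 xyz [0.1444, 0.0241, 0.0187] twist [-0.0, 0.001, 0.659]
0.644,0.2197,0.06,18.5 xyz [0.1444, 0.0242, 0.0787] twist [-0.0, 0.001, 0.659]
```

servo_tool --targets '[{"xyz": [0.144,0.024,0.01],"twist": [0,0,0.659],"jaw": 0},{"xyz": [0.144,0.024,0.01],"twist": [0,0,0.659],"jaw": 0},{"xyz": [0.144,0.024,0.01],"twist": [0,0,0.659],"jaw": 0},{"xyz": [0.144,0.024,0.01],"twist": [0,0,0.659],"jaw": 0},{"xyz": [0.144,0.024,0.01],"twist": [0,0,0.659],"jaw": 0},{"xyz": [0.144,0.024,0.01],"twist": [0,0,0.659],"jaw": 0},{"xyz": [0.144,0.024,0.04],"twist": [0,0,0.659],"jaw": 0},{"xyz": [0.144,0.024,0.07],"twist": [0,0,0.659],"jaw": 0},{"xyz": [0.144,0.024,0.09],"twist": [0,0,0.659],"jaw": 0},{"xyz": [0.144,0.024,0.09],"twist": [0,0,0.659],"jaw": 0},{"xyz": [0.144,0.024,0.09],"twist": [0,0,0.659],"jaw": 0}]'

```text
clock: 20.92
tcp_pos: [0.643, 0.2185, 0.0481]
orientation: [0.0, 0.987, 0.16, -0.002]
wrist_force: [0.1, 0.0, 0.7]
finger_gap: 0.0103
```

```bash
python3 go.py 0.644,0.2197,0.01,18.5; python3 - <<'E'
from h import *
c=cam("top"); a=cv2.resize(c["color"][130:270,230:405],(400,320)); d=cam("scene"); b=cv2.resize(d["color"][180:300,210:360],(400,320))
save(np.hstack([a,b]),"t2.png")
E
```

```text
t 20.92 tcp [0.643  0.2185 0.0481] yaw 18.4 j [ 0.21  0.61  0.06  1.02 -0.    1.46] F [0.1 0.  0.7] gap 0.0103
0.644,0.2197,0.01,18.5 xyz [0.0015, -0.0008, 0.0381] twist [-0.0, 0.003, -0.002]
```

View pics/t2.png

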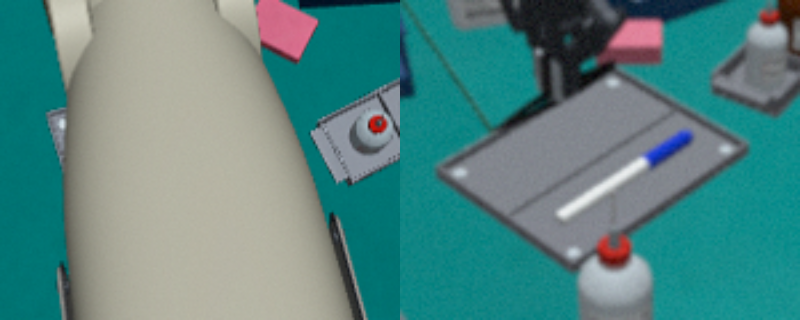

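The tweezers are parallel above the far lane. Lowering them.

servo_tool --targets '[{"xyz": [0,0,0.015],"twist": [0,0,0],"jaw": 0},{"xyz": [0,0,0.027],"twist": [0,0,0],"jaw": 0},{"xyz": [0,0,0.034],"twist": [0,0,0],"jaw": 0},{"xyz": [0,0,0.037],"twist": [0,0,0],"jaw": 0},{"xyz": [0,0,0.039],"twist": [0,0,0],"jaw": 0},{"xyz": [0,0,0.041],"twist": [0,0,0],"jaw": 0},{"xyz": [0,0,0.041],"twist": [0,0,0],"jaw": 0}]'

```text
clock: 21.6
tcp_pos: [0.6445, 0.2192, 0.0092]
orientation: [0.0, 0.987, 0.16, 0.0]
wrist_force: [-1.9, 0.4, 1.7]
finger_gap: 0.0102
```

Contact is just beginning, at the expected height (0.009). One millimetre more, then release.

servo_tool --targets '[{"xyz": [0,0,0.001],"twist": [0,0,0],"jaw": 0},{"xyz": [0,0,0.001],"twist": [0,0,0],"jaw": 0.3},{"xyz": [0,0,0],"twist": [0,0,0],"jaw": 0.3},{"xyz": [0,0,0],"twist": [0,0,0],"jaw": 0.3},{"xyz": [0,0,0],"twist": [0,0,0],"jaw": 0.3},{"xyz": [0,0,-0.02],"twist": [0,0,0],"jaw": 0.3},{"xyz": [0,0,-0.06],"twist": [0,0,0],"jaw": 1},{"xyz": [0,0,-0.1],"twist": [0,0,0],"jaw": 1},{"xyz": [0,0,-0.14],"twist": [0,0,0],"jaw": 1},{"xyz": [0,0,-0.18],"twist": [0,0,0],"jaw": 1},{"xyz": [0,0,-0.18],"twist": [0,0,0],"jaw": 1}]'

```text
clock: 22.52
tcp_pos: [0.6484, 0.2201, 0.1984]
orientation: [-0.0, 0.987, 0.16, 0.007]
wrist_force: [1.5, 0.2, 1.5]
finger_gap: 0.0838
```

```bash
python3 go.py 0.334,0.278,0.22,-45 0.334,0.278,0.12,-45
```

```text
t 22.52 tcp [0.6484 0.2201 0.1984] yaw 18.4 j [ 0.21  0.53  0.3   1.32 -0.    1.46] F [1.5 0.2 1.5] gap 0.0838
0.334,0.278,0.22,-45 xyz [-0.2797, -0.1541, -0.026] twist [-0.006, -0.014, 1.106]
0.334,0.278,0.12,-45 xyz [-0.2811, -0.1543, 0.074] twist [-0.006, -0.014, 1.106]
```

```bash
python3 go.py 0.334,0.278,0.24,35 0.334,0.278,0.12,35
```

```text
t 22.52 tcp [0.6484 0.2201 0.1984] yaw 18.4 j [ 0.21  0.53  0.3   1.32 -0.    1.46] F [1.5 0.2 1.5] gap 0.0838
0.334,0.278,0.24,35 xyz [-0.2794, -0.1541, -0.046] twist [0.004, -0.014, -0.29]
0.334,0.278,0.12,35 xyz [-0.2811, -0.1543, 0.074] twist [0.004, -0.014, -0.29]
```

servo_tool --targets '[{"xyz": [0,0,-0.04],"twist": [0,0,0],"jaw": 1},{"xyz": [-0.28,-0.154,-0.046],"twist": [0,0,-0.29],"jaw": 1},{"xyz": [-0.28,-0.154,-0.046],"twist": [0,0,-0.29],"jaw": 1},{"xyz": [-0.28,-0.154,-0.046],"twist": [0,0,-0.29],"jaw": 1},{"xyz": [-0.28,-0.154,-0.046],"twist": [0,0,-0.29],"jaw": 1},{"xyz": [-0.28,-0.154,-0.046],"twist": [0,0,-0.29],"jaw": 1},{"xyz": [-0.28,-0.154,-0.046],"twist": [0,0,-0.29],"jaw": 1},{"xyz": [-0.28,-0.154,-0.046],"twist": [0,0,-0.29],"jaw": 1},{"xyz": [-0.28,-0.154,-0.046],"twist": [0,0,-0.29],"jaw": 1},{"xyz": [-0.28,-0.154,-0.046],"twist": [0,0,-0.29],"jaw": 1},{"xyz": [-0.28,-0.154,-0.046],"twist": [0,0,-0.29],"jaw": 1},{"xyz": [-0.28,-0.154,-0.046],"twist": [0,0,-0.29],"jaw": 1}]'

```text
clock: 23.52
tcp_pos: [0.3308, 0.2773, 0.2345]
orientation: [0.0, 0.954, 0.301, 0.001]
wrist_force: [0.6, 0.2, 0.6]
finger_gap: 0.0852
```

servo_tool --targets '[{"xyz": [0,0,0.04],"twist": [0,0,0],"jaw": 1},{"xyz": [0,0,0.08],"twist": [0,0,0],"jaw": 1},{"xyz": [0,0,0.12],"twist": [0,0,0],"jaw": 1},{"xyz": [0,0,0.15],"twist": [0,0,0],"jaw": 1},{"xyz": [0,0,0.15],"twist": [0,0,0],"jaw": 1},{"xyz": [0,0,0.15],"twist": [0,0,0],"jaw": 1}]'

```text
clock: 24.02
tcp_pos: [0.3299, 0.276, 0.0831]
orientation: [0.001, 0.954, 0.3, -0.002]
wrist_force: [0.2, -0.8, 1.6]
finger_gap: 0.0852
```

```bash
python3 go.py 0.334,0.278,0.015,35; python3 - <<'E'
from h import *
c=cam("top"); a=cv2.resize(c["color"][130:270,230:405],(400,320)); d=cam("scene"); b=cv2.resize(d["color"][220:400,220:445],(400,320))
save(np.hstack([a,b]),"r1.png")
E
```

```text
t 24.02 tcp [0.3299 0.276  0.0831] yaw 34.9 j [ 0.51  0.15 -0.56  0.87 -0.    1.47] F [ 0.2 -0.8  1.6] gap 0.0852
0.334,0.278,0.015,35 xyz [0.0048, 0.0007, 0.0681] twist [-0.0, 0.004, -0.001]
```

View pics/r1.png

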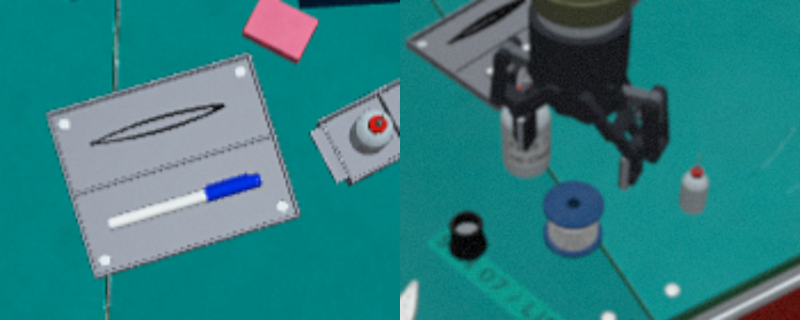

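The tweezers lie in the far lane and the marker in the near lane. The gripper is over the reel at (573,220), with the big bottle clear behind it. Descending.

servo_tool --targets '[{"xyz": [0.004,0.001,0.02],"twist": [0,0,0],"jaw": 1},{"xyz": [0.004,0.001,0.04],"twist": [0,0,0],"jaw": 1},{"xyz": [0.004,0.001,0.058],"twist": [0,0,0],"jaw": 1},{"xyz": [0.004,0.001,0.066],"twist": [0,0,0],"jaw": 1},{"xyz": [0.004,0.001,0.066],"twist": [0,0,0],"jaw": 0.7},{"xyz": [0.004,0.001,0.066],"twist": [0,0,0],"jaw": 0.6},{"xyz": [0.004,0.001,0.066],"twist": [0,0,0],"jaw": 0.5},{"xyz": [0.004,0.001,0.066],"twist": [0,0,0],"jaw": 0.4},{"xyz": [0.004,0.001,0.066],"twist": [0,0,0],"jaw": 0.3},{"xyz": [0.004,0.001,0.066],"twist": [0,0,0],"jaw": 0.3}]' --squeeze 60

```text
clock: 24.95
tcp_pos: [0.3348, 0.2789, 0.0205]
orientation: [-0.0, 0.954, 0.301, 0.001]
wrist_force: [-3.5, -2.5, 9.2]
finger_gap: 0.0489
```

```bash
python3 go.py 0.334,0.278,0.12,35 0.5045,0.4355,0.12,35
```

```text
t 24.95 tcp [0.3348 0.2789 0.0205] yaw 35.0 j [ 0.51  0.23 -0.63  0.7  -0.    1.47] F [-3.5 -2.5  9.2] gap 0.0489
0.334,0.278,0.12,35 xyz [-0.001, 0.0003, -0.0995] twist [0.001, -0.003, 0.0]
0.5045,0.4355,0.12,35 xyz [0.2291, -0.0308, -0.099] twist [0.001, -0.003, 0.0]
```

servo_tool --targets '[{"xyz": [0,0,-0.015],"twist": [0,0,0],"jaw": 0.3},{"xyz": [0,0,-0.04],"twist": [0,0,0],"jaw": 0.3},{"xyz": [0,0,-0.075],"twist": [0,0,0],"jaw": 0.3},{"xyz": [0,0,-0.105],"twist": [0,0,0],"jaw": 0.3},{"xyz": [0.229,-0.031,-0.1],"twist": [0,0,0],"jaw": 0.3},{"xyz": [0.229,-0.031,-0.1],"twist": [0,0,0],"jaw": 0.3},{"xyz": [0.229,-0.031,-0.1],"twist": [0,0,0],"jaw": 0.3},{"xyz": [0.229,-0.031,-0.1],"twist": [0,0,0],"jaw": 0.3},{"xyz": [0.229,-0.031,-0.1],"twist": [0,0,0],"jaw": 0.3},{"xyz": [0.229,-0.031,-0.1],"twist": [0,0,0],"jaw": 0.3},{"xyz": [0.229,-0.031,-0.1],"twist": [0,0,0],"jaw": 0.3},{"xyz": [0.229,-0.031,-0.1],"twist": [0,0,0],"jaw": 0.3}]'

```text
clock: 25.95
tcp_pos: [0.5042, 0.4358, 0.118]
orientation: [0.0, 0.954, 0.301, -0.0]
wrist_force: [-1.0, -0.6, -3.1]
finger_gap: 0.0488
```

```bash
python3 go.py 0.5045,0.4355,0.025,35; python3 - <<'E'
from h import *
c=cam("top"); a=cv2.resize(c["color"][200:340,130:305],(400,320)); d=cam("scene"); b=cv2.resize(d["color"][200:380,120:345],(400,320))
save(np.hstack([a,b]),"r2.png")
E
```

```text
t 25.95 tcp [0.5042 0.4358 0.118 ] yaw 35.0 j [ 0.59  0.54  0.11  1.14 -0.    1.55] F [-1.  -0.6 -3.1] gap 0.0488
0.5045,0.4355,0.025,35 xyz [0.0002, 0.0004, 0.093] twist [0.0, 0.001, 0.001]
```

View pics/r2.png

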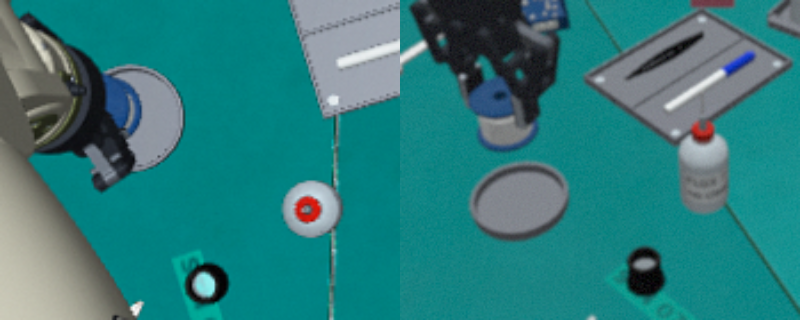

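The reel is held level over the dish, and the loupe and big bottle are undisturbed. Lowering.

servo_tool --targets '[{"xyz": [0,0,0.03],"twist": [0,0,0],"jaw": 0.3},{"xyz": [0,0,0.06],"twist": [0,0,0],"jaw": 0.3},{"xyz": [0,0,0.08],"twist": [0,0,0],"jaw": 0.3},{"xyz": [0,0,0.088],"twist": [0,0,0],"jaw": 0.3},{"xyz": [0,0,0.092],"twist": [0,0,0],"jaw": 0.3},{"xyz": [0,0,0.094],"twist": [0,0,0],"jaw": 0.3},{"xyz": [0,0,0.094],"twist": [0,0,0],"jaw": 0.3},{"xyz": [0,0,0.094],"twist": [0,0,0],"jaw": 0.3}]'

```text
clock: 26.72
tcp_pos: [0.5046, 0.4358, 0.0261]
orientation: [-0.0, 0.954, 0.301, 0.001]
wrist_force: [-0.4, -0.3, -2.7]
finger_gap: 0.0484
```

servo_tool --targets '[{"xyz": [0,0,0.0015],"twist": [0,0,0],"jaw": 0.3},{"xyz": [0,0,0.003],"twist": [0,0,0],"jaw": 0.3},{"xyz": [0,0,0.004],"twist": [0,0,0],"jaw": 0.3},{"xyz": [0,0,0.004],"twist": [0,0,0],"jaw": 0.3}]'

```text
clock: 27.05
tcp_pos: [0.505, 0.4355, 0.0236]
orientation: [-0.0, 0.954, 0.301, 0.002]
wrist_force: [-2.8, -3.5, 10.7]
finger_gap: 0.0481
```

servo_tool --targets '[{"xyz": [0,0,0.003],"twist": [0,0,0],"jaw": 0.8},{"xyz": [0,0,0.002],"twist": [0,0,0],"jaw": 1},{"xyz": [0,0,0.002],"twist": [0,0,0],"jaw": 1},{"xyz": [0,0,0.002],"twist": [0,0,0],"jaw": 1},{"xyz": [0,0,-0.02],"twist": [0,0,0],"jaw": 1},{"xyz": [0,0,-0.06],"twist": [0,0,0],"jaw": 1},{"xyz": [0,0,-0.1],"twist": [0,0,0],"jaw": 1},{"xyz": [0,0,-0.14],"twist": [0,0,0],"jaw": 1},{"xyz": [0,0,-0.18],"twist": [0,0,0],"jaw": 1},{"xyz": [-0.1,-0.06,-0.2],"twist": [0,0,0],"jaw": 1},{"xyz": [-0.1,-0.06,-0.2],"twist": [0,0,0],"jaw": 1},{"xyz": [-0.1,-0.06,-0.2],"twist": [0,0,0],"jaw": 1}]'

```text
clock: 28.05
tcp_pos: [0.3863, 0.4271, 0.2215]
orientation: [-0.001, 0.954, 0.3, 0.001]
wrist_force: [-0.0, 0.9, 0.4]
finger_gap: 0.0855
```

```bash
python3 go.py; python3 - <<'E'
from h import *
c=cam("top"); d=cam("scene"); P=cloud(c)
save(np.hstack([cv2.resize(c["color"][130:350,150:450],(400,293)),cv2.resize(d["color"][140:360,150:450],(400,293))]),"f.png")
for n,(x0,y0,x1,y1),lo,hi in (("reel",(155,210,220,282),.025,.08),("bottles",(365,145,450,215),.03,.15),("loupe",(208,312,232,336),.02,.05),("part",(330,120,375,160),.012,.03)):
    p=P[y0:y1,x0:x1].reshape(-1,3); p=p[(p[:,2]>lo)&(p[:,2]<hi)]
    if len(p): print(n,len(p),np.median(p,0).round(4),np.percentile(p,98,axis=0).round(3))
im=c["color"].astype(int)
s=im[155:260,245:370]; o=lambda m,z:cv2.minAreaRect((at_z(c,np.c_[np.where(m)[1]+245,np.where(m)[0]+155],z)[:,:2]*1000).astype(np.float32))
print("blue",o((s[...,2]>s[...,0]+80)&(s[...,2]>s[...,1]+60),.012))
E
```

```text
t 28.05 tcp [0.3863 0.4271 0.2215] yaw 35.0 j [0.7  0.32 0.03 1.28 0.   1.66] F [-0.   0.9  0.4] gap 0.0855
reel 609 [0.5064 0.4347 0.0446] [0.53  0.459 0.049]
bottles 599 [0.6522 0.0075 0.0572] [0.68  0.054 0.078]
loupe 122 [0.3659 0.366  0.0303] [0.379 0.38  0.034]
part 593 [0.7316 0.1166 0.0183] [0.758 0.146 0.026]
blue ((591.9016723632812, 155.90008544921875), (14.156222343444824, 49.22474670410156), 18.398061752319336)
```

View pics/f.png

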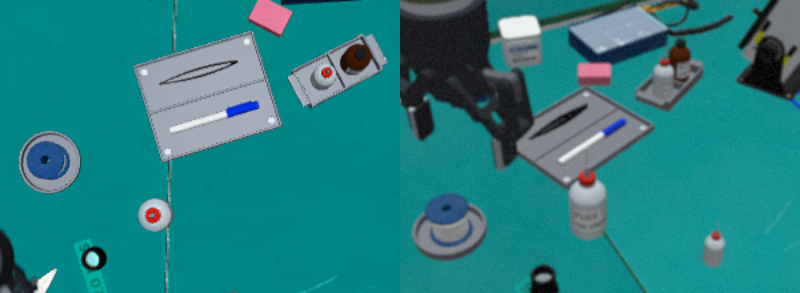

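Everything is in place, with the reel's top at 0.045 to 0.046 m (flat on the dish floor) and the loupe and part box unmoved. Handing in.

```bash
python3 -c "
from h import *
print(env.hand_in())"
```

```text
the job is handed in; nothing more can be done
None
```

The job is done and handed in at about 28 s, well under the 106 s limit. I did it in the order asked:

- **Bottles:** the amber bottle and the middle-sized needle bottle stand upright in the caddy, one in each cell.
- **Tools:** the marker lies in the near lane of the tray and the tweezers in the far lane, both lengthwise.
- **Reel:** the solder reel stands in the round dish.

**Last checks:**
- The final pictures show all five items in place and let go, with the gripper about 0.2 m up and touching nothing.
- The reel's top reads about 45 mm, near the 46 mm expected on the dish floor, and it sits within about 2 mm of the dish centre.
- The marker cap is within about 0.1° of the lane direction.
- The loupe and part box are within 1 mm of where they started.
- The wrist force readings at the end of each move were never over about 15 N.

**Not measured:** I judged the bottles and tweezers to be sitting flat from the pictures and the contact felt on lowering, and did not measure each one. The jaws closed narrower than the stated size on two items: 9 mm on the 12 mm marker and about 49 mm on the 54 mm reel. Both held and were released cleanly.

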